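# Pack a fitting kit and a sanding kit

## Task

Make up two kits from the stock in the middle of the bench. Fitting kit, in the tray with three bays: the marker pen lying in the long narrow bay, the drill bit box in the larger of the two bays behind it, and the tape measure upright in the smaller one. Sanding kit, in the tray with two bays: the sanding block in the wider bay and the smaller of the two wood offcuts in the narrower bay, each thing flat on the floor of its bay; leave the larger offcut where it lies.

Things in the scene. Friction and masses are not known exactly. Their poses are not given: they have to be found in the camera images.
- tray3: Plywood tray with three bays, 198 x 185 x 15 mm. Fixed. Inside 184 (x) x 171 (y) mm; floor 5 mm thick; walls and 6 mm dividers end 15 mm above the bench. Origin: centre of underside, z up; its x points away from the robot (within 15 deg). Bays (size x by y, centre x, y, mm): long narrow, on the robot side, 68 x 171, at -58, 0; larger rear 110 x 95, at 37, 38; smaller rear 110 x 70, at 37, -50.5.
- tray2: Plywood tray with two bays, 198 x 185 x 15 mm. Fixed. Inside 184 (x) x 171 (y) mm; floor 5 mm thick; walls and 6 mm dividers end 15 mm above the bench. Origin: centre of underside, z up; its x points away from the robot (within 15 deg). Bays (size x by y, centre x, y, mm): wider 184 x 95, at 0, 38; narrower 184 x 70, at 0, -50.5.
- bit_box: Closed drill bit box, grey base with a red lid that is fixed shut: 62 mm along its x, 88 mm along its y, 33 mm high. Origin: centre of the underside, z up. It starts with that length lying roughly along world x (within 15 deg).
- tape_measure: Tape measure with a yellow and black case, standing upright: 38 mm wide along its x (the case 34 to 36 mm), 80 mm along its y, 64 mm high. The case covers y -28 to +40 mm; the rest is the metal hook, low at -y. Grasp the case across x at y about +5 mm. Origin: centre of the underside, z up. It starts with that length lying roughly along world x (within 15 deg).
- marker: White marker pen with a black cap, lying: 135 mm long along its y, 17 mm thick. Origin: centre of the underside at the start (it turns with the pen if it rolls). It starts with that length lying roughly along world x (within 15 deg).
- sanding_block: Pale cork sanding block: 63 mm along its x, 112 mm along its y, 30 mm high. Origin: centre of the underside, z up. It starts with that length lying roughly along world x (within 15 deg).
- small_offcut: The smaller wood offcut: 35 mm along its x, 70 mm along its y, 35 mm high, sawn dark wood. Origin: centre of the underside, z up. It starts with that length lying roughly along world x (within 15 deg).
- big_offcut: The larger wood offcut, in the way and not wanted: 50 mm along its x, 90 mm along its y, 35 mm high. Origin: centre of the underside, z up. It lies loose among the stock and must stay there. It starts with that length lying roughly along world x (within 15 deg).

How it is judged:
By the outcome, as a careful person would: the job done as asked, in the order asked, and still so for the second after the job is handed in, with the robot touching nothing.
It also fails if it takes over 131 s, if anything falls off the work surface, if the arm or the gripper's body presses on something with over 40 N, if the wrist force passes 120 N, or if a joint passes its speed limit or range.

## Robot

A 6-joint arm with a two-finger parallel gripper is mounted at the origin on a cart in front of the work surface, level with it; the furniture and walls round the work are solid. World frame = base frame: x ahead of the robot, y to its left, z up, the work surface at z = 0. Lengths are in m, angles in rad, forces in N, time in s.
With the tool pointing down it reaches from about 0.3 to 0.775 m from the base axis. Payload 14.6 kg.
Tool frame: the origin (TCP) lies at the very end of the fingers, on their centre line; the grasp point (between the pads) lies 19 mm behind it; z points along the fingers, y is the line along which they close (so a half turn about z gives the same grasp; the last joint's range is limited). The gripper opens to 94 mm and grips with 3 to 60 N. Pads are 16 mm wide; open, the fingers measure 119 mm over their backs; the gripper's body (75 mm by 177 mm) begins 78 mm behind the grasp point.
Start: joints at [-1.341, 0.3, 1.521, -0, 1.321, -0.067], TCP at [0.161, -0.526, 0.205] pointing down, gripper open.
Joint ranges: [-3.03, 3.03], [-0.79, 2.21], [0.23, 2.52], [-1.04, 4.18], [0, 3.07], [-2.55, 2.55]. Speed limits (rad/s): [2.22, 2.22, 2.57, 3.14, 3.14, 3.14].

## Interface

Orientations are given as [roll, pitch, yaw] about the fixed x, y, z axes, in that order (R = Rz(yaw) Ry(pitch) Rx(roll)).
In Python, from station import ctrl, cams gives the robot as it stands. The module is installed in compiled form; this text tells all that it offers.
- The arm moves only by the tool arm_command, never from a script. Its argument "plan" is a list that holds one entry, the list of rows, each a list of 7 numbers: the shift along the tool's x, y, z in a scale on which 1.0 is 600 mm, then the turn, a rotation vector about the tool's x, y, z in parts of the range, where 1.0 means pi rad, then the closure, from -1 (fully open) to 1 (shut). A call has 1 to 12 rows; each row is the pose to reach, as a shift and turn from the pose commanded when the call began, along the tool's axes at that moment; what a row does not reach only later rows make up. A row lasts 1/10 s, in which the tool goes at most 50 mm and 8.59 degrees, less where a joint would pass 70% of its speed; a pose out of reach is approached as far as the arm can. Shift and turn numbers lie between -1 and 1, and a call with a number outside is refused. A call with a gripper value outside its range is refused whole. The fingers move at their own pace and stop on an object; "squeeze" is the grip in N (left out, the last holds). Time passes only in rows, so rows that repeat a pose let the fingers close. It gives the time, the measured TCP pose, the force, the opening and the grip force at its end, in the units of the state.
- ctrl.get_obs(): the state, without advancing time (a new reading comes with each control period).
- cams.camera(name): name is "scene" or "side" or "wrist"; returns (picture, depth): 400x640x3 uint8, blue, green, red; 400x640 float32, m along the optical axis (not along the pixel's ray), 0 where there is no reading.
- cams.camera_info(name): a dict with "fx", "fy", "cx", "cy" (pixels), "world_to_cam" (4x4, takes a point from world to camera coordinates). Camera axes: x right, y down, z forward; pixel columns grow to the right and rows downward; lengths in m; the calibration is good to about 2 mm. A picture is of the moment at which its call begins: read the wrist's pose just before it. camera_info takes no time and is no camera call; for the wrist camera it gives the pose at the moment of the call.
- ctrl.hand_in(): hands the job in; it is judged then, once.
The state is a dict: "time_s": time; "qpos": joint angles; "joint_vel": joint speeds; "tau": joint torques, N m; "ee_pos": TCP position; "eef_rot": TCP orientation; "force": force on the tool from outside, world axes, zero at the start; "moment": the same for the moment, N m; "grip_width": finger opening in m; "grip_force": force on a finger pad.
Only numpy, scipy, OpenCV 4.12 (cv2) and the standard library are available. Lean on these libraries where they do the work, as an engineer would, in place of code of your own. Each camera call takes 0.05 s, during which the arm holds its last target. There are 200 camera calls.

## Working session

There is one attempt and no reset: what is moved stays moved. The work goes in short steps, Python scripts to look and compute and a tool call to move; the robot and the scene stay as the last step left them, time stands still between calls to the robot, and variables do not carry over. Pictures are saved under pics/ and viewed, at most 14 in all, crops included, and the job is handed in when it is done.

Besides the shell and the picture viewer there is one more tool, called after "Call:" as name(argument=value, ...) on one line, values as JSON. arm_command: Moves the arm, as the interface text tells. Its arguments: {"type":"object","properties":{"plan":{"type":"array"},"squeeze":{"type":"number"}},"required":["plan"]}

```bash
mkdir -p pics
cat > h.py <<'E'
import numpy as np, cv2
from station import ctrl, cams
def grab(n):
    i=cams.camera_info(n); p,d=cams.camera(n); return p,d,i
def world(d,i):
    v,u=np.mgrid[:d.shape[0],:d.shape[1]]
    c=np.stack([(u-i['cx'])/i['fx']*d,(v-i['cy'])/i['fy']*d,d],-1)
    T=np.linalg.inv(np.array(i['world_to_cam'])); return c@T[:3,:3].T+T[:3,3]
E
python3 - <<'E'
from h import *
for n in ['scene','side']:
    p,d,i=grab(n); cv2.imwrite(f'pics/{n}0.png',p); np.savez(f'{n}0.npz',p=p,d=d,w=world(d,i))
    print(n,np.linalg.inv(i['world_to_cam']).round(3).tolist(),i['fx'])
o=ctrl.get_obs();print(o['time_s'],o['ee_pos'],o['eef_rot'],o['force'],o['grip_width'])
E
```

```text
scene [[-0.331, -0.834, 0.442, 0.033], [-0.944, 0.297, -0.146, 0.174], [-0.009, -0.465, -0.885, 1.002], [0.0, 0.0, 0.0, 1.0]] 406.35938739126004
side [[1.0, 0.013, -0.027, 0.562], [0.027, -0.773, 0.633, -0.801], [-0.013, -0.634, -0.773, 1.012], [0.0, 0.0, 0.0, 1.0]] 440.29013874037565
0.1 [ 0.16080116 -0.52572197  0.20495715] [-3.14060209e+00 -7.39503858e-05  2.96773400e-01] [-0.12805461  1.20572874 -0.36073395] 0.09386667355504051
```

View pics/scene0.png

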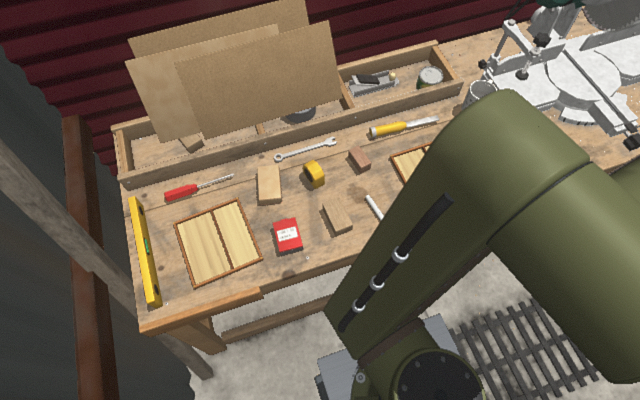

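View pics/side0.png

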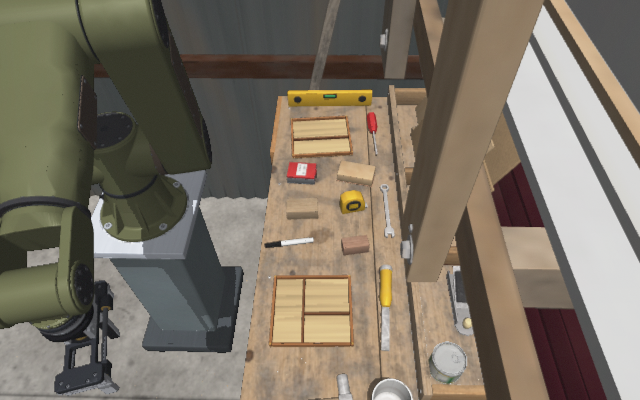

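Both views show all the stock. In the side view: three-bay tray (312,310), two-bay tray (321,137), marker (290,243), dark offcut (355,244), other offcut (302,212), tape (352,201), sanding block (356,172) and bit box (302,173). Now I'll measure them from depth.

```bash
cat > seg.py <<'E'
from h import *
def comps(w,p,zmin=0.009,box=(0.3,0.72,-0.45,0.5),zmax=0.08):
    ok=(w[...,2]>zmin)&(w[...,2]<zmax)&(w[...,0]>box[0])&(w[...,0]<box[1])&(w[...,1]>box[2])&(w[...,1]<box[3])
    n,l,s,c=cv2.connectedComponentsWithStats(ok.astype(np.uint8),connectivity=4)
    out=[]
    for k in range(1,n):
        if s[k,4]<40: continue
        m=l==k; P=w[m]; zt=np.percentile(P[:,2],90)
        T=P[P[:,2]>zt-0.006]
        (cx,cy),(a,b),an=cv2.minAreaRect((T[:,:2]*1000).astype(np.float32))
        if a<b: a,b,an=b,a,an+90
        an=(an+90)%180-90
        out.append((c[k].round(0),s[k,4],round(zt*1000,1),(round(cx,1),round(cy,1)),(round(a,1),round(b,1)),round(an,1),p[m].mean(0).round(0)))
    return out
E
python3 - <<'E'
from seg import *
for n in ['side','scene']:
    f=np.load(n+'0.npz'); w=f['w']
    ok=(abs(w[...,2])<.006)&(w[...,0]>.3)&(w[...,0]<.7)&(abs(w[...,1])<.4)
    print(n,'bench z',np.median(w[ok][:,2]))
    for r in comps(w,f['p']): print(*r)
# tall obstacles near work
f=np.load('side0.npz');w=f['w']
m=(w[...,2]>.12)&(w[...,0]>.3)&(w[...,0]<.95)&(abs(w[...,1])<.6)
v,u=np.nonzero(m)
P=w[m]; 
for x0 in np.arange(.3,.95,.05):
    q=P[(P[:,0]>=x0)&(P[:,0]<x0+.05)]
    if len(q): print(round(x0,2),len(q),q.min(0).round(2),q.max(0).round(2))
E
```

```text
side bench z 0.0013579978685083205
[329.  97.] 1216 59.7 (540.3, 484.0) (297.2, 30.7) 0.4 [ 49. 133. 163.]
[372. 126.] 213 30.0 (687.6, 369.7) (88.2, 23.9) 87.8 [ 77.  78. 172.]
[320. 137.] 625 18.1 (514.3, 309.3) (197.4, 191.5) 5.1 [ 72. 105. 145.]
[356. 172.] 689 34.3 (629.3, 134.5) (109.4, 65.8) -12.1 [128. 164. 192.]
[301. 172.] 562 35.3 (462.3, 130.6) (87.8, 67.7) -3.3 [103. 103. 177.]
[351. 201.] 461 64.0 (610.5, 6.6) (46.7, 35.2) 14.7 [ 51. 133. 163.]
[302. 207.] 603 38.0 (469.9, -10.7) (89.7, 54.0) 2.1 [117. 144. 167.]
[355. 244.] 431 37.8 (620.3, -133.5) (70.7, 37.1) 9.7 [103. 123. 155.]
[288. 242.] 241 17.6 (439.6, -121.5) (134.1, 16.1) 9.7 [159. 162. 165.]
[385. 304.] 863 31.2 (695.0, -255.7) (113.9, 26.7) 85.7 [120. 175. 196.]
[311. 312.] 1282 17.5 (510.5, -317.6) (197.9, 186.8) 1.6 [ 70. 103. 146.]
scene bench z 0.00038627805403201876
[399. 126.] 537 30.3 (692.0, -253.5) (107.9, 28.7) 85.6 [124. 186. 209.]
[406. 157.] 214 16.7 (586.4, -268.4) (168.0, 79.9) -52.8 [ 71. 107. 153.]
[359. 158.] 359 36.9 (618.0, -131.8) (70.9, 36.5) 9.3 [101. 124. 158.]
[314. 173.] 403 63.6 (
[... 322 characters left out ...]
. 159. 190.]
[216. 242.] 964 16.9 (512.0, 311.6) (199.8, 185.4) 5.1 [ 73. 111. 159.]
[337. 216.] 695 36.8 (468.0, -9.0) (91.8, 50.6) 3.5 [122. 155. 181.]
[287. 235.] 799 34.3 (459.7, 132.9) (89.1, 61.6) -3.8 [115. 121. 213.]
0.3 2 [0.31 0.59 0.12] [0.33 0.6  0.12]
0.35 1 [0.37 0.6  0.12] [0.37 0.6  0.12]
0.45 45 [0.49 0.54 0.12] [0.5  0.6  0.17]
0.5 621 [0.5  0.54 0.12] [0.55 0.6  0.36]
0.55 118 [0.55 0.54 0.12] [0.58 0.6  0.36]
0.6 14637 [ 0.63 -0.59  0.12] [0.65 0.59 0.91]
0.65 11339 [ 0.65 -0.6   0.12] [0.7  0.59 0.91]
0.7 16286 [ 0.7 -0.6  0.7] [ 0.75 -0.21  0.85]
0.8 3 [0.83 0.58 0.12] [0.85 0.59 0.12]
0.85 5 [0.85 0.35 0.12] [0.86 0.59 0.12]
0.9 547 [ 0.91 -0.14  0.23] [0.95 0.02 0.27]
```

Run:
```python
from seg import *
f=np.load('side0.npz');w=f['w']
for n in ['side','scene']:
    w=np.load(n+'0.npz')['w']
    m=(w[...,2]>.1)&(w[...,0]>.5)&(w[...,0]<1.0)&(abs(w[...,1])<.65)
    P=w[m]; k=np.floor(P/[.1,.15,.15]).astype(int)
    u,inv,c=np.unique(k,axis=0,return_inverse=True,return_counts=True)
    print(n)
    for j in range(len(u)):
        if c[j]>30:
            q=P[inv.ravel()==j]; print(c[j],q.min(0).round(2),q.max(0).round(2))
# tape: all points outline
for n in ['side','scene']:
    w=np.load(n+'0.npz')['w'];p=np.load(n+'0.npz')['p']
    m=(abs(w[...,0]-.61)<.07)&(abs(w[...,1]-.005)<.045)&(w[...,2]>.006)
    for z in [.006,.02,.035,.05]:
        q=w[m&(w[...,2]<z+.015)&(w[...,2]>z)]
        print(n,z,len(q),q.min(0).round(3),q.max(0).round(3))
    im=p[150:225,280:380] if n=='scene' else p[170:265,300:400]
    cv2.imwrite(f'pics/{n}t.png',cv2.resize(im,None,fx=5,fy=5,interpolation=cv2.INTER_CUBIC))
a=cv2.imread('pics/scenet.png');b=cv2.imread('pics/sidet.png')
c=np.zeros((max(a.shape[0],b.shape[0]),a.shape[1]+b.shape[1],3),np.uint8);c[:a.shape[0],:a.shape[1]]=a;c[:b.shape[0],a.shape[1]:]=b
cv2.imwrite('pics/tape.png',cv2.resize(c,None,fx=.8,fy=.8))
```

```text
side
236 [0.5  0.54 0.1 ] [0.6  0.6  0.15]
464 [0.5  0.54 0.15] [0.56 0.6  0.3 ]
214 [0.53 0.54 0.3 ] [0.57 0.59 0.36]
254 [0.53 0.6  0.11] [0.6  0.65 0.15]
702 [0.5  0.62 0.15] [0.6  0.65 0.3 ]
81 [0.5  0.62 0.3 ] [0.6  0.64 0.32]
2988 [ 0.67 -0.65  0.63] [ 0.69 -0.6   0.74]
103 [ 0.7  -0.65  0.78] [ 0.7  -0.6   0.79]
3185 [ 0.67 -0.65  0.91] [ 0.67 -0.6   0.93]
6502 [ 0.63 -0.6   0.62] [ 0.69 -0.51  0.75]
14735 [ 0.63 -0.6   0.75] [ 0.7  -0.51  0.9 ]
734 [ 0.63 -0.6   0.9 ] [ 0.67 -0.57  0.91]
936 [ 0.67 -0.39  0.69] [ 0.69 -0.3   0.74]
3052 [ 0.63 -0.3   0.61] [ 0.69 -0.15  0.74]
195 [0.6  0.57 0.1 ] [0.7  0.6  0.12]
387 [0.6  0.6  0.11] [0.7  0.65 0.15]
1199 [0.6  0.62 0.15] [0.7  0.65 0.3 ]
120 [0.6  0.62 0.3 ] [0.7  0.65 0.32]
2495 [ 0.71 -0.65  0.62] [ 0.79 -0.6   0.7 ]
7948 [ 0.7  -0.65  0.78] [ 0.74 -0.6   0.85]
1330 [ 0.71 -0.6   0.7 ] [ 0.75 -0.57  0.7 ]
14705 [ 0.7  -0.6   0.78] [ 0.74 -0.45  0.85]
242 [ 0.73 -0.45  0.79] [ 0.74 -0.42  0.83]
54 [0.7  0.58 0.1 ] [0.73 0.6  0.12]
95 [0.7  0.6  0.11] [0.73 0.64 0.15]
229 [0.7  0.63 0.15] [0.72 0.65 0.3 ]
62 [0.84 0.32 0.1 ] 
[... 2448 characters left out ...]
 [1.   0.45 0.41]
333 [0.9  0.45 0.1 ] [1.   0.6  0.15]
1504 [0.99 0.45 0.15] [1.  0.6 0.3]
2007 [0.99 0.45 0.3 ] [1.   0.6  0.44]
479 [0.9 0.6 0.1] [1.   0.64 0.15]
1367 [0.91 0.6  0.15] [1.   0.64 0.3 ]
650 [0.91 0.6  0.3 ] [1.   0.64 0.39]
side 0.006 91 [ 0.558 -0.04   0.006] [0.669 0.027 0.021]
side 0.02 75 [ 0.58  -0.016  0.02 ] [0.649 0.005 0.035]
side 0.035 97 [ 0.58  -0.016  0.035] [0.649 0.027 0.05 ]
side 0.05 209 [ 0.58  -0.014  0.05 ] [0.642 0.029 0.065]
scene 0.006 49 [ 0.575 -0.029  0.006] [0.639 0.032 0.021]
scene 0.02 59 [ 0.576 -0.014  0.02 ] [0.634 0.032 0.035]
scene 0.035 66 [ 0.577 -0.014  0.035] [0.634 0.032 0.05 ]
scene 0.05 225 [ 0.577 -0.013  0.05 ] [0.638 0.031 0.065]
```

View pics/tape.png

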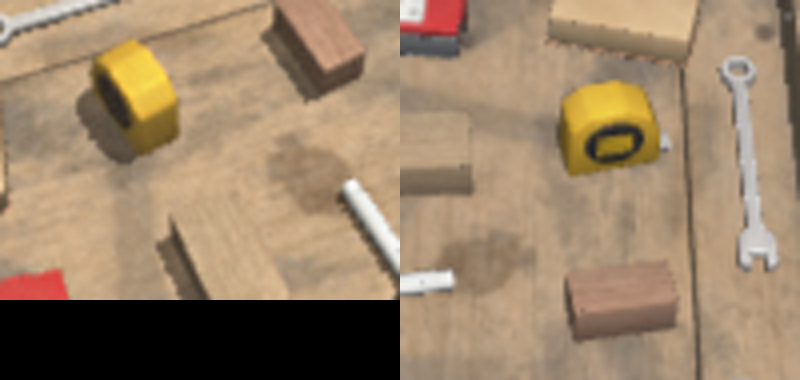

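The silver hook at crop (665,142) shows the tape's hook faces +x. The offcut at (620,-133) mm is the small one (71x37); the one at (469,-10) is the big one and stays. Next I'll make a helper that works out the moves.

```bash
cat > go.py <<'E'
import sys
from h import *
from scipy.spatial.transform import Rotation as R
# go.py "x y z yaw" ... (mm, rad): shift/turn from the present pose to each world pose
o=ctrl.get_obs(); r=R.from_euler('xyz',o['eef_rot']); p=o['ee_pos']
print('t',round(o['time_s'],2),(p*1000).round(1),o['eef_rot'].round(3),'q',o['qpos'].round(2),'F',o['force'].round(1),'w',round(o['grip_width']*1000,1),o['grip_force'])
for a in sys.argv[1:]:
    x,y,z,w=map(float,a.split())
    t=R.from_euler('xyz',[np.pi,0,w])
    print(a,'->',(r.inv().apply(np.array([x,y,z])/1000-p)*1000).round(1),(r.inv()*t).as_rotvec().round(3))
E
python3 go.py "438 -120.5 120 .165"
```

```text
t 0.1 [ 160.8 -525.7  205. ] [-3.141 -0.     0.297] q [-1.34  0.3   1.52  0.    1.32 -0.07] F [-0.1  1.2 -0.4] w 93.9 0.0
438 -120.5 120 .165 -> [ 383.6 -306.4   85.3] [-0.001 -0.     0.132]
```

The manual's scale: shifts go in shares of 600 mm and turns go in shares of pi rad. Converting my numbers, 383.6 mm is 0.6393, -306.4 mm is -0.5107, 0.132 rad is 0.042.

Call:
arm_command(plan=[[[0.6393,-0.5107,0.1417,-0.0003,0,0.042,-0.5],[0.6393,-0.5107,0.1417,-0.0003,0,0.042,-0.5],[0.6393,-0.5107,0.1417,-0.0003,0,0.042,-0.5],[0.6393,-0.5107,0.1417,-0.0003,0,0.042,-0.5],[0.6393,-0.5107,0.1417,-0.0003,0,0.042,-0.5],[0.6393,-0.5107,0.1417,-0.0003,0,0.042,-0.5],[0.6393,-0.5107,0.1417,-0.0003,0,0.042,-0.5],[0.6393,-0.5107,0.1417,-0.0003,0,0.042,-0.5],[0.6393,-0.5107,0.1417,-0.0003,0,0.042,-0.5],[0.6393,-0.5107,0.1417,-0.0003,0,0.042,-0.5],[0.6393,-0.5107,0.1417,-0.0003,0,0.042,-0.5],[0.6393,-0.5107,0.1417,-0.0003,0,0.042,-0.5]]], squeeze=20)

```text
time_s: 1.3
ee_pos: [0.4381, -0.12, 0.1201]
eef_rot: [3.141, 0.001, 0.167]
force: [0.4, -0.2, 0.6]
grip_width: 0.0706
grip_force: 0.0
```

```bash
python3 go.py "438 -120.5 120 .165" "438 -120.5 4 .165"
python3 - <<'E'
from seg import *
p,d,i=grab('wrist'); cv2.imwrite('pics/w1.png',p); w=world(d,i); print((d>0).mean())
for r in comps(w,p): print(*r)
E
```

```text
t 1.3 [ 438.1 -120.   120.1] [3.141e+00 1.000e-03 1.670e-01] q [-0.35  0.18  1.88 -0.    1.08  1.06] F [ 0.4 -0.2  0.6] w 70.6 0.0
438 -120.5 120 .165 -> [-0.1  0.4  0.1] [0.001 0.001 0.002]
438 -120.5 4 .165 -> [ -0.    0.4 116.1] [0.001 0.001 0.002]
0.99591015625
[204.   4.] 365 25.7 (580.8, 0.8) (31.4, 1.6) -77.8 [19. 79. 97.]
[379.  16.] 1607 36.6 (592.7, -137.5) (35.1, 17.5) -81.8 [109. 135. 169.]
[538. 147.] 9261 16.5 (509.5, -317.3) (198.3, 186.6) 1.6 [ 61. 100. 145.]
[ 43. 128.] 8949 33.5 (461.6, 128.6) (87.8, 57.0) -4.2 [113. 114. 205.]
[203. 144.] 7278 36.4 (469.5, -9.3) (90.2, 50.8) 3.6 [117. 151. 169.]
[325. 191.] 2096 16.5 (438.3, -121.0) (134.8, 15.5) 9.4 [142. 147. 145.]
```

View pics/w1.png

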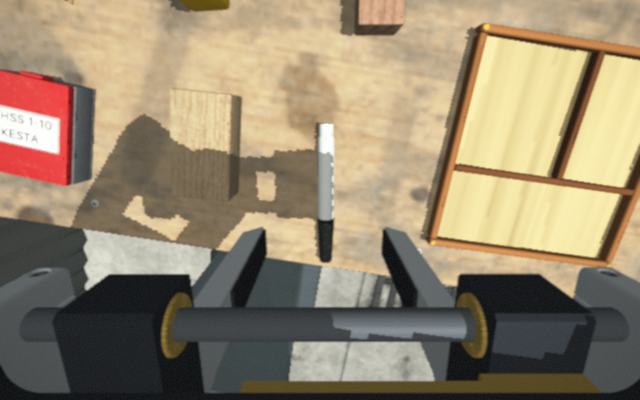

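The wrist view confirms the pen (325,191) centred between the fingers, and puts tray3 at (509.5,-317.3) mm. I'll descend and grasp.

In the tool's units: 116 mm is 0.1933, 110 mm is 0.1833.

Call:
arm_command(plan=[[[0,0.0017,0.0667,0,0,0,-0.5],[0,0.0017,0.1333,0,0,0,-0.5],[0,0.0017,0.1667,0,0,0,-0.5],[0,0.0017,0.1833,0,0,0,-0.5],[0,0.0017,0.1933,0,0,0,-0.5],[0,0.0017,0.1933,0,0,0,1],[0,0.0017,0.1933,0,0,0,1],[0,0.0017,0.1933,0,0,0,1],[0,0.0017,0.1933,0,0,0,1],[0,0.0017,0.1933,0,0,0,1],[0,0.0017,0.1933,0,0,0,1],[0,0.0017,0.1933,0,0,0,1]]], squeeze=20)

```text
time_s: 2.55
ee_pos: [0.4383, -0.1218, 0.0045]
eef_rot: [3.141, -0.0, 0.165]
force: [-0.2, 0.6, -0.5]
grip_width: 0.018
grip_force: 0.0
```

```bash
python3 go.py "438 -120.5 90 .165"  "451.5 -319 90 1.6"
```

```text
t 2.55 [ 438.3 -121.8    4.5] [ 3.141 -0.     0.165] q [-0.35  0.38  1.95 -0.    0.81  1.06] F [-0.2  0.6 -0.5] w 18.0 0.0
438 -120.5 90 .165 -> [ -0.   -1.3 -85.5] [ 0.001 -0.    -0.   ]
451.5 -319 90 1.6 -> [-19.3 196.7 -85.3] [ 1.000e-03  1.000e-03 -1.435e+00]
```

In the tool's units: -90 mm is -0.15, -60 mm is -0.1.

Call:
arm_command(plan=[[[0,0,0,0,0,0,1],[0,0,0,0,0,0,1],[0,0,0,0,0,0,1],[0,0,-0.05,0,0,0,1],[0,0,-0.1,0,0,0,1],[0,0,-0.15,0,0,0,1]]])

```text
time_s: 3.15
ee_pos: [0.438, -0.1217, 0.0954]
eef_rot: [3.141, 0.0, 0.165]
force: [-0.3, 0.8, -0.1]
grip_width: 0.0149
grip_force: 20.0
```

```bash
python3 go.py "451.5 -319 95 1.6"
```

```text
t 3.15 [ 438.  -121.7   95.4] [3.141 0.    0.165] q [-0.35  0.22  1.9  -0.    1.02  1.06] F [-0.3  0.8 -0.1] w 14.9 19.994753347023106
451.5 -319 95 1.6 -> [-19.  196.9   0.6] [ 0.000e+00  1.000e-03 -1.435e+00]
```

In the tool's units: 197 mm is 0.3283, -19 mm is -0.0317, -1.435 rad is -0.4568.

Call:
arm_command(plan=[[[-0.0317,0.3283,0,0,0,-0.4568,1],[-0.0317,0.3283,0,0,0,-0.4568,1],[-0.0317,0.3283,0,0,0,-0.4568,1],[-0.0317,0.3283,0,0,0,-0.4568,1],[-0.0317,0.3283,0,0,0,-0.4568,1],[-0.0317,0.3283,0,0,0,-0.4568,1],[-0.0317,0.3283,0,0,0,-0.4568,1],[-0.0317,0.3283,0,0,0,-0.4568,1],[-0.0317,0.3283,0,0,0,-0.4568,1],[-0.0317,0.3283,0,0,0,-0.4568,1],[-0.0317,0.3283,0,0,0,-0.4568,1],[-0.0317,0.3283,0,0,0,-0.4568,1]]])

```text
time_s: 4.35
ee_pos: [0.4518, -0.3192, 0.0945]
eef_rot: [3.141, 0.001, 1.596]
force: [0.2, 0.5, -0.9]
grip_width: 0.0148
grip_force: 20.0
```

```bash
python3 go.py "451.5 -319 10 1.6"
python3 - <<'E'
from seg import *
p,d,i=grab('wrist'); cv2.imwrite('pics/w2.png',p)
E
```

```text
t 4.35 [ 451.8 -319.2   94.5] [3.141e+00 1.000e-03 1.596e+00] q [-0.68  0.42  1.63 -0.    1.09 -0.71] F [ 0.2  0.5 -0.9] w 14.8 19.994644018646568
451.5 -319 10 1.6 -> [ 0.3 -0.3 84.5] [ 0.     0.001 -0.004]
```

View pics/w2.png

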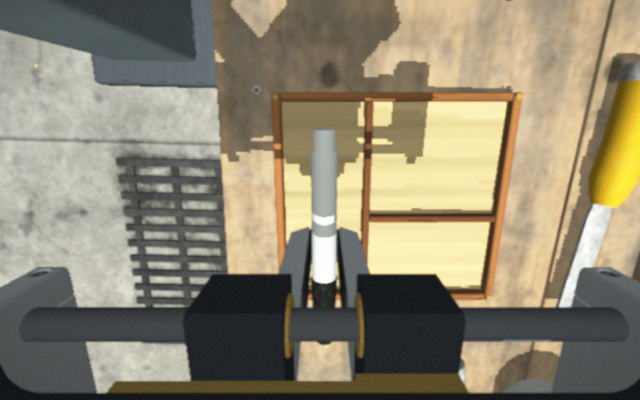

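The pen (325,210) is held parallel to the long bay (275-370) and centred over it. I'll lower it and open partway.

In the tool's units: 85 mm is 0.1417, 84.5 mm is 0.1408.

Call:
arm_command(plan=[[[0,0,0.0667,0,0,0,1],[0,0,0.1083,0,0,0,1],[0,0,0.13,0,0,0,1],[0,0,0.1408,0,0,0,1],[0,0,0.1417,0,0,0,1],[0,0,0.1417,0,0,0,1],[0,0,0.1417,0,0,0,0.4],[0,0,0.1417,0,0,0,0.4],[0,0,0.1417,0,0,0,0.4],[0,0,0.1417,0,0,0,0.4]]])

```text
time_s: 5.4
ee_pos: [0.4519, -0.3194, 0.0098]
eef_rot: [3.141, 0.001, 1.6]
force: [0.3, 0.8, -0.0]
grip_width: 0.028
grip_force: 0.0
```

In the tool's units: -110 mm is -0.1833, -100 mm is -0.1667.

Call:
arm_command(plan=[[[0,0,-0.025,0,0,0,0.4],[0,0,-0.0833,0,0,0,0.4],[0,0,-0.1667,0,0,0,0.4],[0,0,-0.1833,0,0,0,0.4],[0,0,-0.1833,0,0,0,-1]]])

```text
time_s: 5.9
ee_pos: [0.4526, -0.3198, 0.1224]
eef_rot: [3.138, 0.004, 1.6]
force: [0.6, 0.1, -0.1]
grip_width: 0.0334
grip_force: 0.0
```

```bash
python3 - <<'E'
from seg import *
p,d,i=grab('wrist'); cv2.imwrite('pics/w3.png',p)
E
python3 go.py "460.7 130.6 120 -.07"
```

```text
t 5.95 [ 451.9 -319.3  120.3] [3.14e+00 2.00e-03 1.60e+00] q [-0.68  0.39  1.61 -0.    1.14 -0.71] F [-0.1 -0.4  0.4] w 37.1 0.0
460.7 130.6 120 -.07 -> [449.4  21.9  -0.5] [0.003 0.    1.67 ]
```

View pics/w3.png

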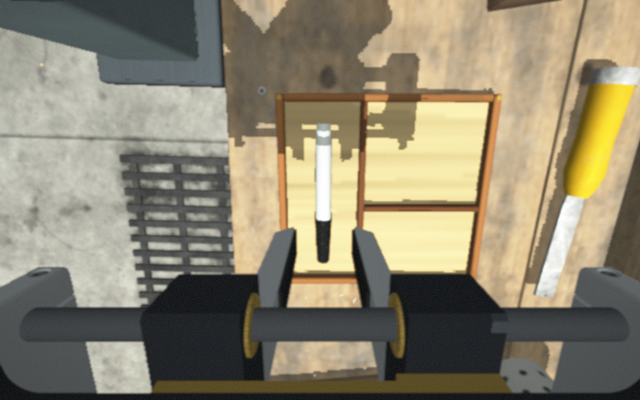

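The pen lies in the long bay (323,190). Next is the bit box.

In the tool's units: 449.5 mm is 0.7492, 22 mm is 0.0367, 1.67 rad is 0.5316.

Call:
arm_command(plan=[[[0.7492,0.0367,0,0.001,0,0.5316,-1],[0.7492,0.0367,0,0.001,0,0.5316,-1],[0.7492,0.0367,0,0.001,0,0.5316,-1],[0.7492,0.0367,0,0.001,0,0.5316,-1],[0.7492,0.0367,0,0.001,0,0.5316,-1],[0.7492,0.0367,0,0.001,0,0.5316,-1],[0.7492,0.0367,0,0.001,0,0.5316,-1],[0.7492,0.0367,0,0.001,0,0.5316,-1],[0.7492,0.0367,0,0.001,0,0.5316,-1],[0.7492,0.0367,0,0.001,0,0.5316,-1],[0.7492,0.0367,0,0.001,0,0.5316,-1],[0.7492,0.0367,0,0.001,0,0.5316,-1]]])

```text
time_s: 7.15
ee_pos: [0.4597, 0.1321, 0.1175]
eef_rot: [-3.141, 0.005, -0.036]
force: [1.2, -0.4, -0.1]
grip_width: 0.0939
grip_force: 0.0
```

```bash
python3 - <<'E'
from seg import *
p,d,i=grab('wrist'); w=world(d,i); cv2.imwrite('pics/w4.png',p)
for r in comps(w,p): print(*r)
E
python3 go.py "461 131 13 -.065"
```

```text
[306.  33.] 5395 32.6 (599.1, 141.6) (62.1, 50.6) 77.4 [155. 207. 228.]
[485.  23.] 3756 63.7 (593.8, 6.5) (36.7, 20.4) 86.4 [ 35. 125. 146.]
[631.  22.] 755 22.3 (597.1, -119.0) (31.8, 4.5) 11.2 [40. 49. 61.]
[120. 128.] 10006 16.2 (513.5, 311.8) (198.5, 187.3) 5.2 [ 58.  95. 137.]
[484. 183.] 7251 36.6 (469.3, -8.8) (90.1, 50.7) 3.7 [137. 176. 197.]
[324. 198.] 6795 33.7 (461.5, 132.3) (88.0, 61.4) -3.8 [ 89.  92. 183.]
t 7.2 [459.8 131.4 117.6] [-3.141  0.005 -0.047] q [0.2  0.24 1.82 0.   1.09 1.82] F [ 0.1 -0.6  0.6] w 93.8 0.0
461 131 13 -.065 -> [  1.7   0.4 104.6] [-0.     0.005  0.018]
```

In the tool's units: 104.5 mm is 0.1742, 98 mm is 0.1633, 0.018 rad is 0.0057.

Call:
arm_command(plan=[[[0.0033,-0.001,0.0667,0,0.0016,0.0057,-1],[0.0033,-0.001,0.1333,0,0.0016,0.0057,-1],[0.0033,-0.001,0.1633,0,0.0016,0.0057,-1],[0.0033,-0.001,0.1742,0,0.0016,0.0057,-1],[0.0033,-0.001,0.1742,0,0.0016,0.0057,-1],[0.0033,-0.001,0.1742,0,0.0016,0.0057,1],[0.0033,-0.001,0.1742,0,0.0016,0.0057,1],[0.0033,-0.001,0.1742,0,0.0016,0.0057,1],[0.0033,-0.001,0.1742,0,0.0016,0.0057,1],[0.0033,-0.001,0.1742,0,0.0016,0.0057,1],[0.0033,-0.001,0.1742,0,0.0016,0.0057,1]]], squeeze=35)

```text
time_s: 8.3
ee_pos: [0.4628, 0.1314, 0.0151]
eef_rot: [-3.141, -0.004, -0.051]
force: [-0.6, -0.5, 6.0]
grip_width: 0.0616
grip_force: 35.0
```

In the tool's units: -100 mm is -0.1667, -90 mm is -0.15.

Call:
arm_command(plan=[[[0,0,0,0,0,0,1],[0,0,-0.05,0,0,0,1],[0,0,-0.1,0,0,0,1],[0,0,-0.15,0,0,0,1],[0,0,-0.1667,0,0,0,1]]])

```text
time_s: 8.8
ee_pos: [0.4632, 0.1315, 0.1171]
eef_rot: [-3.14, -0.007, -0.051]
force: [0.4, -0.6, -1.1]
grip_width: 0.0617
grip_force: 35.0
```

```bash
python3 - <<'E'
import numpy as np
from math import *
def bay(c,yaw,b):
    return c[0]+cos(yaw)*b[0]-sin(yaw)*b[1],c[1]+sin(yaw)*b[0]+cos(yaw)*b[1]
for b in [(37,38),(37,-50.5),(31,-50.5)]: print(bay((509.5,-317),.028,b))
for b in [(0,38),(0,-50.5)]: print(bay((513.5,311.5),.09,b))
E
python3 go.py "545.4 -278 113 .028"
```

```text
(545.4216359714534, -277.97903039218033)
(547.8993121921458, -366.4443406586651)
(541.9016640384858, -366.6123187075256)
(510.0846151304756, 349.3462038544558)
(518.0388667344996, 261.2043869828943)
t 8.8 [463.2 131.5 117.1] [-3.14  -0.007 -0.051] q [ 0.2   0.24  1.82 -0.    1.08  1.82] F [ 0.4 -0.6 -1.1] w 61.7 34.96021896600723
545.4 -278 113 .028 -> [102.8 404.8   4.1] [-0.001 -0.007 -0.079]
```

In the tool's units: 405 mm is 0.675, 103 mm is 0.1717, -0.079 rad is -0.0251.

Call:
arm_command(plan=[[[0.1717,0.675,0,0,-0.0022,-0.0251,1],[0.1717,0.675,0,0,-0.0022,-0.0251,1],[0.1717,0.675,0,0,-0.0022,-0.0251,1],[0.1717,0.675,0,0,-0.0022,-0.0251,1],[0.1717,0.675,0,0,-0.0022,-0.0251,1],[0.1717,0.675,0,0,-0.0022,-0.0251,1],[0.1717,0.675,0,0,-0.0022,-0.0251,1],[0.1717,0.675,0,0,-0.0022,-0.0251,1],[0.1717,0.675,0,0,-0.0022,-0.0251,1],[0.1717,0.675,0,0,-0.0022,-0.0251,1],[0.1717,0.675,0,0,-0.0022,-0.0251,1],[0.1717,0.675,0,0,-0.0022,-0.0251,1]]])

```text
time_s: 10.0
ee_pos: [0.5445, -0.2772, 0.1142]
eef_rot: [-3.14, 0.004, 0.029]
force: [0.1, 0.5, -1.6]
grip_width: 0.0616
grip_force: 35.0
```

```bash
python3 - <<'E'
from seg import *
p,d,i=grab('wrist'); w=world(d,i); cv2.imwrite('pics/w5.png',p)
E
python3 go.py "546.4 -278 22 .028" "546.4 -278 20 .028"
```

```text
t 10.05 [ 544.6 -277.2  114.5] [-3.14   0.004  0.03 ] q [-0.53  0.52  1.43 -0.    1.19  1.01] F [-0.2  0.4 -1.4] w 61.7 34.96022790670395
546.4 -278 22 .028 -> [ 2.1  1.  92.5] [-0.001  0.004  0.002]
546.4 -278 20 .028 -> [ 2.1  1.  94.5] [-0.001  0.004  0.002]
```

View pics/w5.png

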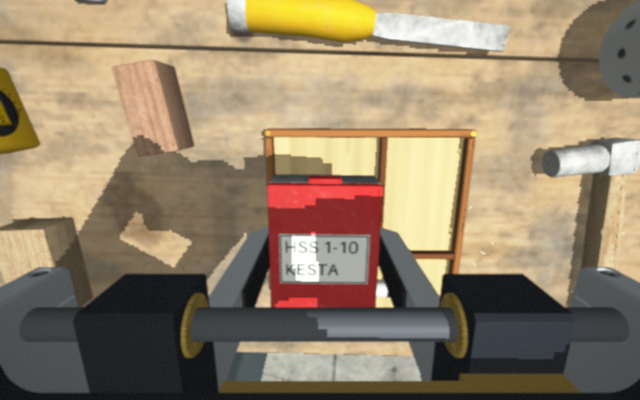

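The box is held over the larger rear bay (275-380), aligned. I'll lower and release; the tips stay above the walls.

In the tool's units: 94 mm is 0.1567, 92 mm is 0.1533, 0.004 rad is 0.0013.

Call:
arm_command(plan=[[[0.0033,0.0017,0.0667,0,0.0013,0,1],[0.0033,0.0017,0.1167,0,0.0013,0,1],[0.0033,0.0017,0.1433,0,0.0013,0,1],[0.0033,0.0017,0.1533,0,0.0013,0,1],[0.0033,0.0017,0.1567,0,0.0013,0,1],[0.0033,0.0017,0.1567,0,0.0013,0,1],[0.0033,0.0017,0.1567,0,0.0013,0,-0.6],[0.0033,0.0017,0.1567,0,0.0013,0,-0.6],[0.0033,0.0017,0.1567,0,0.0013,0,-0.6],[0.0033,0.0017,0.1567,0,0.0013,0,-0.6]]])

```text
time_s: 11.05
ee_pos: [0.5465, -0.2794, 0.0211]
eef_rot: [-3.141, -0.001, 0.028]
force: [-0.0, 0.1, -0.5]
grip_width: 0.0751
grip_force: 0.0
```

In the tool's units: -120 mm is -0.2, -100 mm is -0.1667.

Call:
arm_command(plan=[[[0,0,-0.0333,0,0,0,-0.6],[0,0,-0.1,0,0,0,-0.6],[0,0,-0.1667,0,0,0,-0.6],[0,0,-0.2,0,0,0,-0.6],[0,0,-0.2,0,0,0,-0.6]]])

```text
time_s: 11.55
ee_pos: [0.5474, -0.28, 0.1442]
eef_rot: [3.139, -0.005, 0.028]
force: [0.7, -0.0, -0.8]
grip_width: 0.0751
grip_force: 0.0
```

```bash
python3 - <<'E'
from seg import *
p,d,i=grab('wrist'); w=world(d,i); cv2.imwrite('pics/w6.png',p)
for r in comps(w,p,zmin=.02): print(*r)
E
python3 go.py "611 7.5 140 .21"
```

```text
[297.  29.] 4578 31.7 (694.6, -256.0) (111.0, 27.8) 86.3 [ 73. 206. 230.]
[164. 113.] 3718 36.5 (619.6, -133.2) (70.1, 36.0) 9.4 [126. 157. 196.]
[ 18. 120.] 2786 53.5 (603.3, -9.5) (49.9, 17.3) -12.4 [ 27.  95. 115.]
[323. 198.] 5818 38.8 (545.5, -278.9) (88.4, 62.2) 0.7 [ 97. 100. 192.]
[ 56. 247.] 3431 36.1 (478.3, -8.8) (74.0, 52.1) 3.7 [120. 155. 174.]
[352. 280.] 596 21.8 (453.2, -309.6) (102.7, 10.1) -88.8 [207. 209. 208.]
t 11.6 [ 546.7 -279.6  141.8] [ 3.141e+00 -2.000e-03  2.800e-02] q [-0.53  0.49  1.4   0.    1.24  1.01] F [ 0.1 -0.6 -0.6] w 75.2 0.0
611 7.5 140 .21 -> [  72.5 -285.2    1.8] [ 0.001 -0.002 -0.182]
```

The box sits on the floor of its bay (top at 38.8 mm). Next is the tape.

In the tool's units: -285 mm is -0.475, 72.5 mm is 0.1208, -0.182 rad is -0.0579.

Call:
arm_command(plan=[[[0.1208,-0.475,0.0033,0.0003,-0.0006,-0.0579,-1],[0.1208,-0.475,0.0033,0.0003,-0.0006,-0.0579,-1],[0.1208,-0.475,0.0033,0.0003,-0.0006,-0.0579,-1],[0.1208,-0.475,0.0033,0.0003,-0.0006,-0.0579,-1],[0.1208,-0.475,0.0033,0.0003,-0.0006,-0.0579,-1],[0.1208,-0.475,0.0033,0.0003,-0.0006,-0.0579,-1],[0.1208,-0.475,0.0033,0.0003,-0.0006,-0.0579,-1],[0.1208,-0.475,0.0033,0.0003,-0.0006,-0.0579,-1],[0.1208,-0.475,0.0033,0.0003,-0.0006,-0.0579,-1],[0.1208,-0.475,0.0033,0.0003,-0.0006,-0.0579,-1]]])

```text
time_s: 12.6
ee_pos: [0.6104, 0.0063, 0.1385]
eef_rot: [-3.14, 0.002, 0.209]
force: [-0.9, 0.2, -0.9]
grip_width: 0.0942
grip_force: 0.0
```

```bash
python3 - <<'E'
from seg import *
p,d,i=grab('wrist'); w=world(d,i); cv2.imwrite('pics/w7.png',p)
for r in comps(w,p,zmin=.02): print(*r)
m=(abs(w[...,0]-.62)<.08)&(abs(w[...,1]-.005)<.045)&(w[...,2]>.005)&(w[...,2]<.07)
P=w[m]; print(P.min(0),P.max(0)); 
T=P[P[:,2]>.035]
print(cv2.minAreaRect((T[:,:2]*1000).astype(np.float32)))
E
python3 go.py "611 7.5 22 .21"
```

```text
[193. 146.] 8375 32.5 (628.7, 134.8) (109.3, 61.9) -12.7 [123. 162. 180.]
[598. 162.] 2721 31.9 (695.7, -242.0) (86.8, 28.0) 87.3 [ 77. 193. 216.]
[322. 194.] 3170 64.3 (610.7, 7.9) (44.7, 33.8) 11.9 [ 35. 126. 156.]
[467. 216.] 3089 36.6 (619.2, -132.4) (70.0, 35.8) 9.8 [124. 154. 192.]
[566. 270.] 143 32.1 (585.6, -254.0) (17.0, 5.2) -69.9 [60. 60. 62.]
[315. 295.] 1152 36.2 (504.0, -6.8) (50.1, 22.5) -85.7 [129. 167. 186.]
[308. 352.] 1017 36.3 (440.5, -10.8) (50.2, 31.3) -85.2 [148. 192. 217.]
[ 0.57887306 -0.01352714  0.00502782] [0.65984136 0.03245348 0.06607639]
((614.0060424804688, 8.873870849609375), (66.9400634765625, 36.941490173339844), 13.111404418945312)
t 12.65 [610.5   6.4 138.7] [-3.14e+00  2.00e-03  2.09e-01] q [-0.05  0.49  1.41  0.    1.24  1.31] F [ 0.  -0.5  0.7] w 94.0 0.0
611 7.5 22 .21 -> [  0.9  -0.8 116.7] [-0.002  0.002 -0.001]
```

View pics/w7.png

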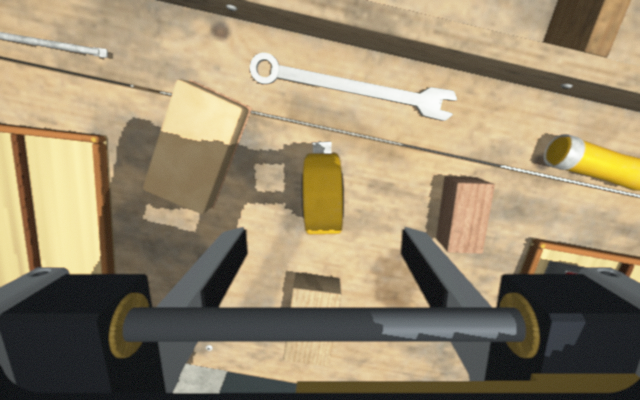

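The tape (322,190) is centred between the fingers, with its hook facing away at (323,147). I'll grasp it.

In the tool's units: 117 mm is 0.195, 3.4 mm is 0.0057, -0.002 rad is -0.0006.

Call:
arm_command(plan=[[[0.0057,-0.0023,0.0667,-0.0006,0.0006,-0.0016,-1],[0.0057,-0.0023,0.1333,-0.0006,0.0006,-0.0016,-1],[0.0057,-0.0023,0.175,-0.0006,0.0006,-0.0016,-1],[0.0057,-0.0023,0.195,-0.0006,0.0006,-0.0016,-1],[0.0057,-0.0023,0.195,-0.0006,0.0006,-0.0016,-1],[0.0057,-0.0023,0.195,-0.0006,0.0006,-0.0016,1],[0.0057,-0.0023,0.195,-0.0006,0.0006,-0.0016,1],[0.0057,-0.0023,0.195,-0.0006,0.0006,-0.0016,1],[0.0057,-0.0023,0.195,-0.0006,0.0006,-0.0016,1],[0.0057,-0.0023,0.195,-0.0006,0.0006,-0.0016,1],[0.0057,-0.0023,0.195,-0.0006,0.0006,-0.0016,1],[0.0057,-0.0023,0.195,-0.0006,0.0006,-0.0016,1]]])

```text
time_s: 13.85
ee_pos: [0.6135, 0.0099, 0.022]
eef_rot: [3.142, -0.001, 0.215]
force: [-0.1, 0.6, 0.9]
grip_width: 0.0413
grip_force: 0.0
```

In the tool's units: -105 mm is -0.175, -90 mm is -0.15.

Call:
arm_command(plan=[[[0,0,0,0,0,0,1],[0,0,0,0,0,0,1],[0,0,0,0,0,0,1],[0,0,-0.05,0,0,0,1],[0,0,-0.1,0,0,0,1],[0,0,-0.15,0,0,0,1],[0,0,-0.175,0,0,0,1]]])

```text
time_s: 14.55
ee_pos: [0.6141, 0.0099, 0.1293]
eef_rot: [3.141, -0.003, 0.215]
force: [0.0, 0.4, -2.0]
grip_width: 0.0333
grip_force: 34.9
```

```bash
python3 go.py "542 -366 128 .028"
```

```text
t 14.55 [614.1   9.9 129.3] [ 3.141e+00 -3.000e-03  2.150e-01] q [-0.04  0.51  1.41  0.    1.22  1.31] F [ 0.   0.4 -2. ] w 33.3 34.93816120593692
542 -366 128 .028 -> [-150.7  351.8    1.1] [ 0.    -0.003  0.187]
```

In the tool's units: 352 mm is 0.5867, -150.7 mm is -0.2512, 0.187 rad is 0.0595.

Call:
arm_command(plan=[[[-0.2512,0.5867,0.0017,0,-0.001,0.0595,1],[-0.2512,0.5867,0.0017,0,-0.001,0.0595,1],[-0.2512,0.5867,0.0017,0,-0.001,0.0595,1],[-0.2512,0.5867,0.0017,0,-0.001,0.0595,1],[-0.2512,0.5867,0.0017,0,-0.001,0.0595,1],[-0.2512,0.5867,0.0017,0,-0.001,0.0595,1],[-0.2512,0.5867,0.0017,0,-0.001,0.0595,1],[-0.2512,0.5867,0.0017,0,-0.001,0.0595,1],[-0.2512,0.5867,0.0017,0,-0.001,0.0595,1],[-0.2512,0.5867,0.0017,0,-0.001,0.0595,1],[-0.2512,0.5867,0.0017,0,-0.001,0.0595,1],[-0.2512,0.5867,0.0017,0,-0.001,0.0595,1]]])

```text
time_s: 15.75
ee_pos: [0.5419, -0.365, 0.1258]
eef_rot: [-3.142, 0.003, 0.03]
force: [1.0, 0.0, -3.0]
grip_width: 0.0336
grip_force: 34.9
```

```bash
python3 - <<'E'
from seg import *
p,d,i=grab('wrist'); w=world(d,i); cv2.imwrite('pics/w8.png',p)
E
python3 go.py "542 -366 27.5 .028"
```

```text
t 15.8 [ 541.9 -365.1  125.9] [3.141e+00 2.000e-03 3.000e-02] q [-0.65  0.6   1.28 -0.    1.26  0.89] F [-0.2  0.4 -1.4] w 33.5 34.93840962104514
542 -366 27.5 .028 -> [ 0.3  0.9 98.4] [0.    0.002 0.002]
```

View pics/w8.png

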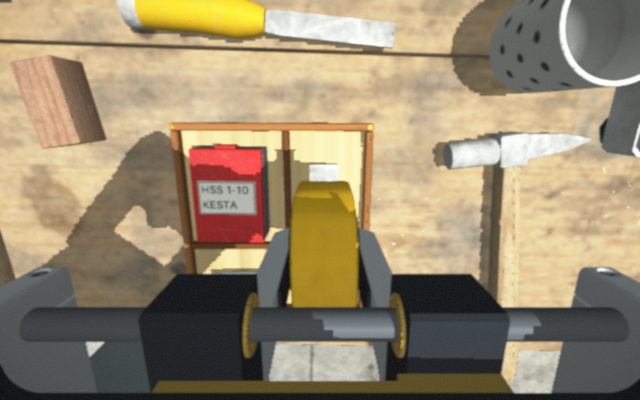

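The tape is over the smaller bay (290-370) and the box sits cleanly in its own. I'll lower and release.

In the tool's units: 98.5 mm is 0.1642, 98 mm is 0.1633, 0.002 rad is 0.0006.

Call:
arm_command(plan=[[[0,0.0017,0.0667,0,0.0006,0.0006,1],[0,0.0017,0.12,0,0.0006,0.0006,1],[0,0.0017,0.15,0,0.0006,0.0006,1],[0,0.0017,0.16,0,0.0006,0.0006,1],[0,0.0017,0.1633,0,0.0006,0.0006,1],[0,0.0017,0.1642,0,0.0006,0.0006,1],[0,0.0017,0.1642,0,0.0006,0.0006,0],[0,0.0017,0.1642,0,0.0006,0.0006,-0.1],[0,0.0017,0.1642,0,0.0006,0.0006,-0.1],[0,0.0017,0.1642,0,0.0006,0.0006,-0.1],[0,0.0017,0.1642,0,0.0006,0.0006,-0.1]]])

```text
time_s: 16.9
ee_pos: [0.5413, -0.3673, 0.0276]
eef_rot: [3.141, 0.0, 0.026]
force: [-0.3, 0.1, 0.4]
grip_width: 0.0518
grip_force: 0.0
```

In the tool's units: -115 mm is -0.1917, -90 mm is -0.15.

Call:
arm_command(plan=[[[0,0,-0.025,0,0,0,-0.1],[0,0,-0.0833,0,0,0,-0.1],[0,0,-0.15,0,0,0,-0.1],[0,0,-0.1917,0,0,0,-0.1],[0,0,-0.1917,0,0,0,-0.1]]])

```text
time_s: 17.4
ee_pos: [0.5426, -0.3682, 0.148]
eef_rot: [3.137, -0.006, 0.026]
force: [0.9, 0.2, 0.5]
grip_width: 0.0518
grip_force: 0.0
```

```bash
python3 - <<'E'
from seg import *
p,d,i=grab('wrist'); w=world(d,i); cv2.imwrite('pics/w9.png',p)
for r in comps(w,p,zmin=.02): print(*r)
E
python3 go.py "628.5 135 140 -.217"
```

```text
[195.  22.] 4589 31.7 (694.1, -255.8) (112.1, 26.0) 86.7 [ 70. 206. 231.]
[ 67. 105.] 4096 36.3 (619.8, -133.4) (70.3, 36.6) 9.6 [123. 153. 192.]
[231. 189.] 6010 38.7 (545.6, -279.1) (88.0, 62.2) 0.7 [ 84.  87. 170.]
[322. 198.] 3081 69.2 (538.2, -366.8) (46.0, 33.2) 2.1 [ 36. 130. 161.]
[  4. 268.] 341 30.2 (456.3, -34.3) (35.5, 4.4) 4.6 [ 81. 103. 116.]
[300. 273.] 302 22.1 (454.6, -347.8) (59.1, 9.8) -89.0 [128. 131. 131.]
[229. 273.] 56 21.5 (451.8, -268.2) (15.4, 7.6) -88.1 [246. 249. 246.]
t 17.45 [ 541.9 -367.7  145.2] [ 3.139e+00 -3.000e-03  2.600e-02] q [-0.65  0.58  1.26 -0.    1.29  0.89] F [-0.1 -0.8  0.2] w 51.6 0.0
628.5 135 140 -.217 -> [  99.8 -500.2    4.1] [ 0.002 -0.003  0.243]
```

The tape is upright on its floor (top at 69.2 mm). Next is the sanding block.

In the tool's units: -500 mm is -0.8333, 100 mm is 0.1667, 0.243 rad is 0.0773.

Call:
arm_command(plan=[[[0.1667,-0.8333,0.0067,0.0006,-0.001,0.0773,-1],[0.1667,-0.8333,0.0067,0.0006,-0.001,0.0773,-1],[0.1667,-0.8333,0.0067,0.0006,-0.001,0.0773,-1],[0.1667,-0.8333,0.0067,0.0006,-0.001,0.0773,-1],[0.1667,-0.8333,0.0067,0.0006,-0.001,0.0773,-1],[0.1667,-0.8333,0.0067,0.0006,-0.001,0.0773,-1],[0.1667,-0.8333,0.0067,0.0006,-0.001,0.0773,-1],[0.1667,-0.8333,0.0067,0.0006,-0.001,0.0773,-1],[0.1667,-0.8333,0.0067,0.0006,-0.001,0.0773,-1],[0.1667,-0.8333,0.0067,0.0006,-0.001,0.0773,-1],[0.1667,-0.8333,0.0067,0.0006,-0.001,0.0773,-1],[0.1667,-0.8333,0.0067,0.0006,-0.001,0.0773,-1]]])

```text
time_s: 18.65
ee_pos: [0.6275, 0.1367, 0.1371]
eef_rot: [-3.141, 0.005, -0.214]
force: [0.0, -0.8, -0.5]
grip_width: 0.0938
grip_force: 0.0
```

```bash
python3 - <<'E'
from seg import *
p,d,i=grab('wrist'); w=world(d,i); cv2.imwrite('pics/w10.png',p)
for r in comps(w,p): print(*r)
E
python3 go.py "628.5 135 12 -.217"
```

```text
[482.  64.] 1285 10.5 (713.8, -22.8) (144.7, 17.2) 87.5 [228. 233. 231.]
[368.  93.] 453 11.0 (710.0, 75.1) (45.1, 19.7) 89.6 [237. 240. 239.]
[610. 141.] 4702 36.5 (619.1, -131.5) (70.8, 36.2) 8.5 [ 93. 116. 145.]
[326. 191.] 7418 32.5 (628.9, 135.1) (108.9, 62.1) -12.7 [133. 177. 196.]
[ 90. 180.] 3699 28.6 (688.7, 373.2) (90.9, 23.7) -87.2 [ 83.  86. 200.]
[162. 247.] 1586 16.1 (590.8, 317.9) (184.2, 43.9) -84.6 [ 49.  81. 116.]
[259. 276.] 500 16.1 (553.7, 225.6) (83.2, 7.4) 5.1 [38. 61. 86.]
[  6. 269.] 418 23.1 (617.8, 481.8) (24.3, 4.2) -1.2 [ 22.  99. 123.]
[487. 278.] 1241 36.2 (505.2, -13.3) (41.0, 39.5) 30.2 [103. 132. 149.]
[249. 371.] 1309 15.9 (451.5, 281.4) (138.1, 69.1) -85.6 [36. 58. 83.]
t 18.7 [627.6 135.1 137.3] [-3.141  0.005 -0.216] q [0.15 0.56 1.31 0.   1.27 1.94] F [ 0.1 -0.   0. ] w 94.1 0.0
628.5 135 12 -.217 -> [  1.5   0.  125.3] [-0.001  0.005  0.001]
```

In the tool's units: 125 mm is 0.2083, 1.5 mm is 0.0025, 0.005 rad is 0.0016.

Call:
arm_command(plan=[[[0.0025,0,0.0667,0,0.0016,0.0013,-1],[0.0025,0,0.1333,0,0.0016,0.0013,-1],[0.0025,0,0.1833,0,0.0016,0.0013,-1],[0.0025,0,0.2033,0,0.0016,0.0013,-1],[0.0025,0,0.2083,0,0.0016,0.0013,-1],[0.0025,0,0.2083,0,0.0016,0.0013,1],[0.0025,0,0.2083,0,0.0016,0.0013,1],[0.0025,0,0.2083,0,0.0016,0.0013,1],[0.0025,0,0.2083,0,0.0016,0.0013,1],[0.0025,0,0.2083,0,0.0016,0.0013,1],[0.0025,0,0.2083,0,0.0016,0.0013,1],[0.0025,0,0.2083,0,0.0016,0.0013,1]]])

```text
time_s: 19.9
ee_pos: [0.6295, 0.1352, 0.014]
eef_rot: [-3.14, -0.002, -0.221]
force: [-1.7, -1.9, 5.9]
grip_width: 0.0625
grip_force: 35.0
```

In the tool's units: -85 mm is -0.1417, -60 mm is -0.1.

Call:
arm_command(plan=[[[0,0,0,0,0,0,1],[0,0,-0.05,0,0,0,1],[0,0,-0.1,0,0,0,1],[0,0,-0.1417,0,0,0,1],[0,0,-0.1417,0,0,0,1]]])

```text
time_s: 20.4
ee_pos: [0.6305, 0.1354, 0.1018]
eef_rot: [-3.138, -0.007, -0.221]
force: [0.4, 0.8, -0.7]
grip_width: 0.0627
grip_force: 35.0
```

```bash
python3 go.py "510 349 98 .09"
```

```text
t 20.4 [630.5 135.4 101.8] [-3.138 -0.007 -0.221] q [0.15 0.6  1.34 0.   1.2  1.95] F [ 0.4  0.8 -0.7] w 62.7 34.999186992645264
510 349 98 .09 -> [-164.3 -182.1    3.4] [-0.002 -0.007 -0.311]
```

In the tool's units: -182 mm is -0.3033, -164.3 mm is -0.2738, -0.311 rad is -0.099.

Call:
arm_command(plan=[[[-0.2738,-0.3033,0,-0.0006,-0.0022,-0.099,1],[-0.2738,-0.3033,0,-0.0006,-0.0022,-0.099,1],[-0.2738,-0.3033,0,-0.0006,-0.0022,-0.099,1],[-0.2738,-0.3033,0,-0.0006,-0.0022,-0.099,1],[-0.2738,-0.3033,0,-0.0006,-0.0022,-0.099,1],[-0.2738,-0.3033,0,-0.0006,-0.0022,-0.099,1],[-0.2738,-0.3033,0,-0.0006,-0.0022,-0.099,1],[-0.2738,-0.3033,0,-0.0006,-0.0022,-0.099,1],[-0.2738,-0.3033,0,-0.0006,-0.0022,-0.099,1]]])

```text
time_s: 21.3
ee_pos: [0.5091, 0.3474, 0.0978]
eef_rot: [3.141, 0.006, 0.089]
force: [-0.4, 0.8, -1.2]
grip_width: 0.0626
grip_force: 35.0
```

```bash
python3 - <<'E'
from seg import *
p,d,i=grab('wrist'); w=world(d,i); cv2.imwrite('pics/w11.png',p)
E
python3 go.py "510 349 19.5 .09"
```

```text
t 21.35 [509.1 347.5  98. ] [3.141 0.006 0.089] q [0.54 0.55 1.43 0.   1.17 2.02] F [ 0.1  0.7 -1.4] w 62.7 34.99920666217804
510 349 19.5 .09 -> [ 1.4 -1.4 78.4] [ 0.     0.006 -0.001]
```

View pics/w11.png

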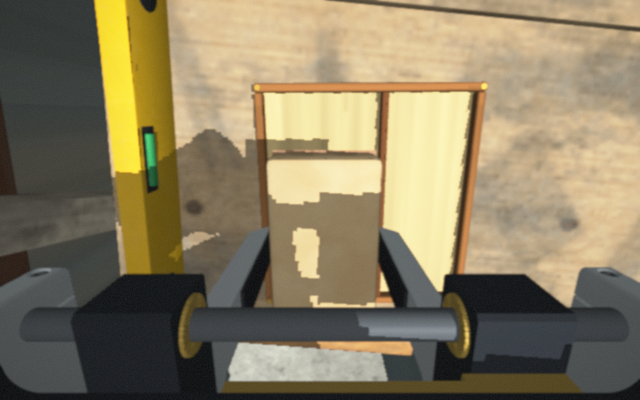

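The sanding block is over the wider bay (262-385), and the wider bay is on the left (+y) as stated. I'll lower and release.

In the tool's units: 78.5 mm is 0.1308, -1.4 mm is -0.0023, 0.006 rad is 0.0019.

Call:
arm_command(plan=[[[0.0023,-0.0023,0.0583,0,0.0019,0,1],[0.0023,-0.0023,0.1,0,0.0019,0,1],[0.0023,-0.0023,0.1217,0,0.0019,0,1],[0.0023,-0.0023,0.1292,0,0.0019,0,1],[0.0023,-0.0023,0.1308,0,0.0019,0,1],[0.0023,-0.0023,0.1308,0,0.0019,0,1],[0.0023,-0.0023,0.1308,0,0.0019,0,-0.7],[0.0023,-0.0023,0.1308,0,0.0019,0,-0.7],[0.0023,-0.0023,0.1308,0,0.0019,0,-0.7],[0.0023,-0.0023,0.1308,0,0.0019,0,-0.7]]])

```text
time_s: 22.35
ee_pos: [0.5095, 0.3502, 0.02]
eef_rot: [-3.141, -0.001, 0.09]
force: [-0.0, 0.2, -0.5]
grip_width: 0.0801
grip_force: 0.0
```

In the tool's units: -115 mm is -0.1917, -100 mm is -0.1667.

Call:
arm_command(plan=[[[0,0,-0.0333,0,0,0,-0.7],[0,0,-0.1,0,0,0,-0.7],[0,0,-0.1667,0,0,0,-0.7],[0,0,-0.1917,0,0,0,-0.7],[0,0,-0.1917,0,0,0,-0.7]]])

```text
time_s: 22.85
ee_pos: [0.51, 0.3506, 0.1369]
eef_rot: [-3.14, -0.004, 0.09]
force: [0.6, -0.4, 0.1]
grip_width: 0.0795
grip_force: 0.0
```

```bash
python3 - <<'E'
from seg import *
p,d,i=grab('wrist'); w=world(d,i); cv2.imwrite('pics/w12.png',p)
for r in comps(w,p,zmin=.02): print(*r)
E
python3 go.py "619.3 -132.7 130 .167"
```

```text
[169. 138.] 12119 59.2 (530.0, 488.6) (253.7, 21.1) 1.3 [ 41. 149. 171.]
[316.   1.] 271 23.1 (675.2, 376.9) (71.0, 3.8) -85.1 [ 36.  34. 154.]
[324. 196.] 7584 37.5 (509.0, 350.9) (108.8, 62.1) 5.1 [138. 182. 200.]
t 22.9 [509.3 350.1 134.6] [-3.141e+00 -1.000e-03  9.000e-02] q [ 0.54  0.51  1.39 -0.    1.23  2.02] F [-0.8  0.9 -0.8] w 80.4 0.0
619.3 -132.7 130 .167 -> [ 66.  490.8   4.6] [-0.    -0.001 -0.077]
```

The block lies flat on its floor (its top rose exactly 5 mm). Next is the small offcut.

In the tool's units: 491 mm is 0.8183, 66 mm is 0.11, -0.077 rad is -0.0245.

Call:
arm_command(plan=[[[0.11,0.8183,0,0,-0.0003,-0.0245,-1],[0.11,0.8183,0,0,-0.0003,-0.0245,-1],[0.11,0.8183,0,0,-0.0003,-0.0245,-1],[0.11,0.8183,0,0,-0.0003,-0.0245,-1],[0.11,0.8183,0,0,-0.0003,-0.0245,-1],[0.11,0.8183,0,0,-0.0003,-0.0245,-1],[0.11,0.8183,0,0,-0.0003,-0.0245,-1],[0.11,0.8183,0,0,-0.0003,-0.0245,-1],[0.11,0.8183,0,0,-0.0003,-0.0245,-1],[0.11,0.8183,0,0,-0.0003,-0.0245,-1],[0.11,0.8183,0,0,-0.0003,-0.0245,-1],[0.11,0.8183,0,0,-0.0003,-0.0245,-1]]])

```text
time_s: 24.1
ee_pos: [0.6184, -0.1334, 0.1323]
eef_rot: [-3.14, 0.004, 0.166]
force: [0.4, -0.4, -0.5]
grip_width: 0.0941
grip_force: 0.0
```

```bash
python3 - <<'E'
from seg import *
p,d,i=grab('wrist'); w=world(d,i)
for r in comps(w,p,zmin=.02): print(*r)
E
python3 go.py "619.3 -132.7 14 .167"
```

```text
[468. 137.] 3848 31.7 (694.9, -255.2) (110.3, 27.9) 86.6 [ 77. 209. 231.]
[324. 196.] 2893 36.5 (619.5, -132.8) (70.0, 35.0) 9.9 [ 88. 109. 136.]
[475. 267.] 1531 38.5 (577.8, -291.8) (68.8, 33.7) 52.0 [ 82.  83. 211.]
[537. 272.] 86 26.4 (576.0, -362.3) (30.9, 3.6) -80.0 [ 25.  85. 104.]
[165. 284.] 556 36.1 (502.9, 13.1) (41.1, 19.3) -33.1 [ 77.  98. 111.]
[421. 301.] 113 37.7 (529.8, -247.8) (9.2, 6.2) 36.9 [54. 54. 91.]
[200. 350.] 231 36.0 (436.5, -29.0) (20.7, 14.9) 4.1 [135. 174. 197.]
[437. 360.] 286 21.7 (452.8, -288.2) (61.4, 9.6) -88.2 [245. 248. 246.]
t 24.15 [ 618.6 -132.3  132.9] [-3.14e+00  3.00e-03  1.67e-01] q [-0.27  0.55  1.34 -0.    1.25  1.13] F [-0.7 -0.4  0.6] w 94.0 0.0
619.3 -132.7 14 .167 -> [  1.    0.6 118.9] [-0.001  0.003  0.   ]
```

In the tool's units: 119 mm is 0.1983, 117 mm is 0.195, 0.003 rad is 0.001.

Call:
arm_command(plan=[[[0.0017,0.001,0.0667,0,0.001,-0.0016,-1],[0.0017,0.001,0.1333,0,0.001,-0.0016,-1],[0.0017,0.001,0.175,0,0.001,-0.0016,-1],[0.0017,0.001,0.195,0,0.001,-0.0016,-1],[0.0017,0.001,0.1983,0,0.001,-0.0016,-1],[0.0017,0.001,0.1983,0,0.001,-0.0016,1],[0.0017,0.001,0.1983,0,0.001,-0.0016,1],[0.0017,0.001,0.1983,0,0.001,-0.0016,1],[0.0017,0.001,0.1983,0,0.001,-0.0016,1],[0.0017,0.001,0.1983,0,0.001,-0.0016,1],[0.0017,0.001,0.1983,0,0.001,-0.0016,1],[0.0017,0.001,0.1983,0,0.001,-0.0016,1]]])

```text
time_s: 25.35
ee_pos: [0.6204, -0.1334, 0.0159]
eef_rot: [3.141, -0.003, 0.172]
force: [-0.5, -0.7, -0.6]
grip_width: 0.0413
grip_force: 0.0
```

In the tool's units: -105 mm is -0.175, -90 mm is -0.15.

Call:
arm_command(plan=[[[0,0,0,0,0,0,1],[0,0,0,0,0,0,1],[0,0,0,0,0,0,1],[0,0,-0.05,0,0,0,1],[0,0,-0.1,0,0,0,1],[0,0,-0.15,0,0,0,1],[0,0,-0.175,0,0,0,1]]])

```text
time_s: 26.05
ee_pos: [0.6208, -0.1336, 0.1235]
eef_rot: [3.14, -0.005, 0.172]
force: [0.7, 0.2, -0.6]
grip_width: 0.0348
grip_force: 35.0
```

```bash
python3 go.py "518 261 115 .09"
```

```text
t 26.05 [ 620.8 -133.6  123.5] [ 3.14  -0.005  0.172] q [-0.27  0.56  1.35  0.    1.23  1.13] F [ 0.7  0.2 -0.6] w 34.8 34.99982535839081
518 261 115 .09 -> [ -33.7 -406.4    7.7] [ 0.001 -0.006  0.082]
```

In the tool's units: -406.4 mm is -0.6773, -33.7 mm is -0.0562, 0.082 rad is 0.0261.

Call:
arm_command(plan=[[[-0.0562,-0.6773,0.0083,0,-0.0019,0.0261,1],[-0.0562,-0.6773,0.0083,0,-0.0019,0.0261,1],[-0.0562,-0.6773,0.0083,0,-0.0019,0.0261,1],[-0.0562,-0.6773,0.0083,0,-0.0019,0.0261,1],[-0.0562,-0.6773,0.0083,0,-0.0019,0.0261,1],[-0.0562,-0.6773,0.0083,0,-0.0019,0.0261,1],[-0.0562,-0.6773,0.0083,0,-0.0019,0.0261,1],[-0.0562,-0.6773,0.0083,0,-0.0019,0.0261,1],[-0.0562,-0.6773,0.0083,0,-0.0019,0.0261,1],[-0.0562,-0.6773,0.0083,0,-0.0019,0.0261,1],[-0.0562,-0.6773,0.0083,0,-0.0019,0.0261,1],[-0.0562,-0.6773,0.0083,0,-0.0019,0.0261,1]]])

```text
time_s: 27.25
ee_pos: [0.5177, 0.2598, 0.1155]
eef_rot: [3.141, 0.004, 0.089]
force: [0.3, -0.1, -0.5]
grip_width: 0.0351
grip_force: 35.0
```

```bash
python3 - <<'E'
from seg import *
p,d,i=grab('wrist'); cv2.imwrite('pics/w13.png',p)
E
python3 go.py "518 261 21 .09"
```

```text
t 27.3 [517.7 259.9 115.6] [3.141e+00 3.000e-03 8.900e-02] q [0.4  0.45 1.53 0.   1.16 1.88] F [ 0.4  0.4 -0.6] w 34.6 34.999927282333374
518 261 21 .09 -> [ 0.7 -1.1 94.6] [ 0.     0.003 -0.001]
```

View pics/w13.png

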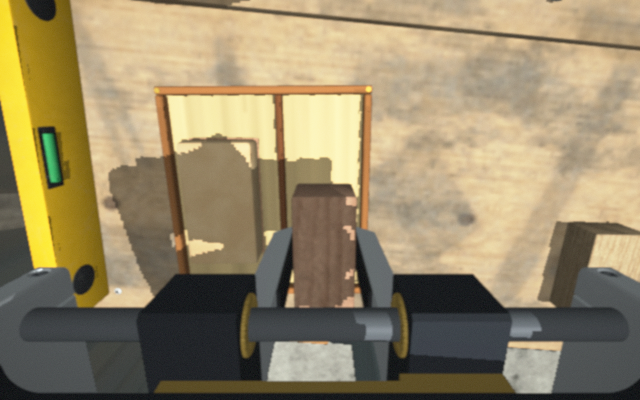

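The offcut (325,245) is over the narrower bay (285-365). I'll lower and release.

In the tool's units: 94.5 mm is 0.1575, -1.1 mm is -0.0018, 0.003 rad is 0.001.

Call:
arm_command(plan=[[[0.0012,-0.0018,0.0667,0,0.001,0,1],[0.0012,-0.0018,0.1167,0,0.001,0,1],[0.0012,-0.0018,0.145,0,0.001,0,1],[0.0012,-0.0018,0.155,0,0.001,0,1],[0.0012,-0.0018,0.1575,0,0.001,0,1],[0.0012,-0.0018,0.1575,0,0.001,0,1],[0.0012,-0.0018,0.1575,0,0.001,0,0],[0.0012,-0.0018,0.1575,0,0.001,0,-0.1],[0.0012,-0.0018,0.1575,0,0.001,0,-0.1],[0.0012,-0.0018,0.1575,0,0.001,0,-0.1]]])

```text
time_s: 28.3
ee_pos: [0.5176, 0.2624, 0.0214]
eef_rot: [3.142, 0.0, 0.09]
force: [0.1, -0.2, -0.0]
grip_width: 0.0515
grip_force: 0.0
```

In the tool's units: -130 mm is -0.2167, -100 mm is -0.1667.

Call:
arm_command(plan=[[[0,0,-0.0333,0,0,0,-0.1],[0,0,-0.1,0,0,0,-0.1],[0,0,-0.1667,0,0,0,-0.1],[0,0,-0.2167,0,0,0,-0.1],[0,0,-0.2167,0,0,0,-0.1]]])

```text
time_s: 28.8
ee_pos: [0.5191, 0.2631, 0.1558]
eef_rot: [-3.139, -0.007, 0.09]
force: [0.1, 0.0, -0.2]
grip_width: 0.0514
grip_force: 0.0
```

```bash
python3 - <<'E'
from seg import *
p,d,i=grab('wrist'); w=world(d,i)
for r in comps(w,p,zmin=.02): print(*r)
p,d,i=grab('side'); cv2.imwrite('pics/side_end.png',p); w=world(d,i); print('side')
for r in comps(w,p,zmin=.019): print(*r)
E
python3 go.py
```

```text
[ 84. 144.] 15001 59.0 (528.1, 488.2) (272.9, 21.9) 1.3 [ 43. 164. 186.]
[218.   5.] 1183 28.6 (679.6, 372.6) (89.6, 8.6) -84.4 [ 47.  47. 180.]
[235. 191.] 6658 37.4 (509.8, 350.8) (108.8, 62.2) 5.0 [105. 139. 158.]
[325. 195.] 2576 41.5 (517.5, 262.5) (69.4, 34.8) 4.6 [103. 129. 159.]
[573. 254.] 4030 36.6 (469.3, -8.5) (90.4, 52.1) 3.4 [127. 164. 184.]
side
[352.  96.] 457 59.8 (625.3, 487.5) (127.1, 24.2) 0.6 [ 49. 133. 166.]
[298.  96.] 289 60.0 (431.1, 485.3) (78.0, 27.7) 3.5 [ 48. 128. 160.]
[372. 121.] 138 30.9 (688.4, 371.9) (85.6, 21.4) -86.9 [ 57.  57. 177.]
[319. 124.] 505 39.9 (509.4, 348.7) (108.8, 68.1) 2.6 [ 84. 106. 124.]
[321. 141.] 260 43.1 (518.3, 259.9) (69.1, 41.0) 7.7 [ 82.  97. 122.]
[302. 206.] 544 38.2 (470.4, -9.9) (89.6, 53.3) 3.3 [117. 144. 167.]
[386. 285.] 461 32.3 (696.1, -254.6) (114.9, 25.4) 86.6 [ 71. 165. 199.]
[326. 291.] 883 39.7 (546.6, -279.5) (87.7, 63.2) 0.3 [105. 106. 189.]
[288. 309.] 165 22.8 (454.1, -324.3) (125.1, 12.7) -88.2 [143. 145. 146.]
[324. 323.] 604 69.0 (538.9, -368.2) (49.9, 34.1) 4.7 [ 53. 144. 177.]
t 28.9 [517.5 262.3 151.3] [-3.142 -0.     0.09 ] q [ 0.41  0.41  1.5  -0.    1.23  1.89] F [-0.1  0.1 -0.7] w 51.7 0.0
```

View pics/side_end.png

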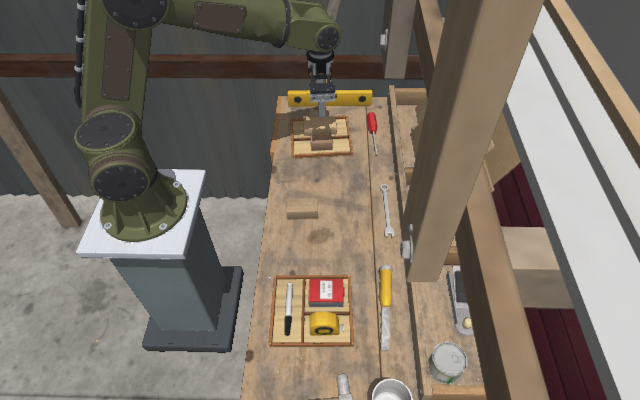

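The final view shows all five items in their bays: marker (288,308), box (326,291), tape (324,323), block (319,124) and offcut (321,141). The big offcut (302,213) is where it started and the arm is clear, so I'll hand in.

```bash
python3 -c "
from station import ctrl
print(ctrl.hand_in())"
```

```text
the job is handed in; nothing more can be done
None
```

Both kits are made up as asked, with the final images showing each item in its bay and the larger offcut where it started; I handed the job in after about 29 s of robot time, and it returned no verdict.

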